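# Pry open the tester's service cover and press its reset plunger

### The job

Pick up the blade tool from the bench mat and use it to lever the service cover of the blue tester all the way open to its stop, keeping the fingers off the cover. Then press the reset plunger under the cover fully down to its stop, hold it there for about half a second and let it spring back. Leave the cover fully open and the blade tool laid (not dropped) flat on the mat again, and do not disturb the other things on the bench.

Things in the scene. Friction and masses are not known exactly. Their poses are not given: they have to be found in the camera images.
- console: Blue tester fixed to the bench, 150 mm wide (y). Origin on the bench straight below the closed cover's free edge; own x points to its back, away from the robot (within 0.25 rad of world x), z up. Base x = 25 to 175 mm, 62 mm high; rear part x = 97 to 173 mm, 172 mm high. Its upper front slopes 32 degrees, rising away from the robot, and is closed by the service cover
- pry_slot (a point): middle of the top of the bay's front wall (8 mm thick), 100 mm down the slope from the hinge axis and 14 mm below the cover's underside: the blade enters this 14 mm high, 130 mm wide slot under the cover's free edge. Nothing stands in front of it. The bay behind is 130 mm wide, 88 mm long up the slope, its floor 44 mm below the cover (square to the slope)
- cover_axis (a point): point on the cover's hinge axis, mid-width, at the upper (far) end of the sloping face, level with the cover's underside; fixed at console x = 95 mm, z = 175 mm. The hinge axis is the console's y axis
- cover_panel: the service cover: flat aluminium plate 112 mm long down the slope, 146 mm wide, 6 mm thick, without handle. Origin on the hinge axis in its underside; own x points from the free edge to the hinge, z out of its outer face. Closed it lies on the 32 degree slope
- cover_lip (a point): middle of the free (lower, near) edge of the cover, on its underside; 112 mm from the hinge axis. It overhangs the bay's front wall by 8 mm
- cover (a joint): opening angle of the cover, rad: 0 closed, stop at 1.9 (standing nearly upright, leaning 13 degrees towards the robot, above the plunger's upper side). Friction hinge: it stays where it is left; about 1.5 to 2.5 N square to the cover near the free edge moves it
- plunger_top (a point): centre of the top of the reset plunger's head, a black disc 34 mm across and 10 mm thick in the bay, 54 mm down the slope from the hinge axis and 14 mm below the closed cover's underside when up. Own z is the plunger's axis, pointing out of the bay square to the slope (32 degrees from vertical, leaning towards the robot); it is pressed along -z
- plunger (a joint): travel of the plunger, m: 0 up, stop at 0.010 fully down; spring, 2.5 N to start and 7.5 N at the stop, comes up by itself
- blade_tool: loose blade tool, 190 mm long, 90 g, lying on the mat, blade away from the robot (within 0.6 rad). Origin on the underside of the handle near the centre of mass, the place to grip; own x points to the tip, z up. Wooden handle 22 mm wide (y), 26 mm high, x = -75 to 35 mm; flat steel blade 18 mm wide, 3 mm thick, up to x = 115 mm, mid-plane 13 mm above the underside
- blade_tip (a point): middle of the end of the blade, 115 mm ahead of the tool's origin, 13 mm above the handle's underside
- mat: pale green bench mat, fixed, 200 mm (x) by 200 mm (y), 3 mm thick; origin under its centre, on the bench
- loupe: bystander: black eye loupe, 38 mm across, 45 mm high; origin under its centre
- driver_stand: bystander: round stand of 7 steel screwdrivers, 82 mm across, about 112 mm high; origin under its centre
- oil_bottle: bystander: amber bottle, 36 mm across, 85 mm high; origin under its centre

How it is judged (in metres and radians):
On the way, in this order (a step that is already met when the one before it is completed fails the run):
1. the blade tool, touching the cover, lifts it (contact force between blade_tool and cover_panel above 0.3 N and value of joint cover above 0.2 rad), for 0.1 s.
2. the cover is fully open (over 1.7 rad) (value of joint cover above 1.7 rad), for 0.2 s.
3. the plunger is down to its stop (over 8.5 mm) for 0.3 s (value of joint plunger above 0.0085 m), for 0.3 s.
At the end, for the whole second after the job is handed in: the cover stands open beyond 1.7 rad, the plunger has sprung back to within 2 mm of the top, and the blade tool lies flat (within 0.2 rad) and at rest with its origin over the mat (value of joint cover above 1.7 rad and value of joint plunger below 0.002 m and x of blade_tool in the frame of mat between -0.1 and 0.1 m and y of blade_tool in the frame of mat between -0.1 and 0.1 m and height (world z) of blade_tool below 0.035 m and angle between blade_tool's own x axis and vertical between 1.37 and 1.77 rad and linear speed of blade_tool below 0.02 m/s); the robot touches nothing.
It fails at once if the fingers press on the cover (over 1 N) (contact force between the fingers and cover_panel above 1 N).
It fails at once if the blade tool is dropped (falls free faster than 0.7 m/s) (linear speed of blade_tool above 0.7 m/s and contact force between the fingers and blade_tool below 0.1 N).
It fails at once if the loupe is moved more than 30 mm (distance of loupe from where it was at the start of the episode above 0.03 m).
It fails at once if the driver stand is moved more than 30 mm (distance of driver_stand from where it was at the start of the episode above 0.03 m).
It fails at once if the oil bottle is moved more than 30 mm (distance of oil_bottle from where it was at the start of the episode above 0.03 m).
It also fails if it takes over 64 s, if anything falls off the work surface, if the arm or the gripper's body presses on something with over 40 N, if the wrist force passes 120 N, or if a joint passes its speed limit or range.

### The arm

A 6-joint arm with a two-finger parallel gripper is mounted at the origin on the work surface. World frame = base frame: x ahead of the robot, y to its left, z up, the work surface at z = 0. Lengths are in m, angles in degrees, forces in N, time in s.
With the tool pointing down it reaches from about 0.3 to 0.75 m from the base axis. Payload 8.5 kg.
Tool frame: the origin (TCP) lies midway between the tips of the shut fingers; the grasp point (between the pads) lies 19 mm behind it (env.grasp_offset is the distance from the TCP to the grasp point, in m); z points along the fingers, y is the line along which they close (so a half turn about z gives the same grasp; the last joint's range is limited). The gripper opens to 85 mm and grips with 20 to 120 N. Pads are 22 mm wide; open, the fingers measure 114 mm over their backs; the gripper's body (76 mm by 85 mm) begins 54 mm behind the grasp point. The pads swing forward as they close: fully open they stand 13 mm farther back than shut.
Start: joints at [-77.653, 21.807, 74.336, -0, 83.858, -12.336], TCP at [0.23, -0.5, 0.231] pointing down, gripper open.
Joint ranges: [-178.18, 178.18], [-50.72, 133.34], [12.68, 142.11], [-81.47, 261.47], [9.98, 163.14], [-165.26, 165.26]. Speed limits (degrees/s): [136.94, 136.94, 180, 180, 180, 180].

### API

Orientations are given as a 3x3 rotation matrix whose columns are the frame's x, y, z axes.
In Python, from rig import env gives the robot as it stands.
- The arm moves only by the tool servo_tool, never from a script. Its argument "deltas" is text: rows parted by semicolons, each of 7 numbers parted by spaces: the opening, from 0 (shut) to 1 (fully open), then the shift along the tool's x, y, z in mm, then the turn, a rotation vector about the tool's x, y, z in rad. A call has 1 to 8 rows; each row shifts and turns the commanded pose from where the row before left it, along the tool's axes as they then stand; what a row does not reach is not made up. A row lasts 1/12 s, in which the tool goes at most 41.7 mm and 7.16 degrees, less where a joint would pass 70% of its speed; a pose out of reach is approached as far as the arm can. A call is refused whole if a number of a shift passes 41.7 or a number of a turn 0.125, either way. A call with a gripper value outside its range is refused whole. The fingers move at their own pace and stop on an object; "newtons" is the grip in N (left out, the last holds). Time passes only in rows, so rows that do not move let the fingers close. It gives the time, the measured TCP pose, the force, the opening and the grip force at its end, in the units of the state.
- env.observe(): the state, without advancing time (a new reading comes with each control period).
- env.get_image(name): name is "scene" or "side" or "wrist"; returns a dict with "img" (480x640x3 uint8, red, green, blue), "depth" (480x640 float32, m along the optical axis (not along the pixel's ray), 0 where there is no reading), "camera_matrix" (3x3 intrinsics, pixels), "D" ([k1, k2, p1, p2, k3] as OpenCV has them; the pictures are not rectified), "world_to_cam" (4x4, takes a point from world to camera coordinates). Camera axes: x right, y down, z forward; pixel columns grow to the right and rows downward; lengths in m; the calibration is good to about 2 mm. A picture is of the moment at which its call begins.
- env.close_job(): hands the job in; it is judged then, once.
Trained networks look in a picture, given as the dict that the camera call returned (one of the last four; its "shot" number tells which), for a name from the list of things; names that differ only in an ending like _2 or _b are one class to them, and where a whole thing is asked for, a point or a joint stands for the part that bears it (a point fixed in the world has none). Each returns a list of dicts, best first, with "conf" (0 to 1); they miss things now and then, are a little off and sometimes report something else, mostly with a low value. They report only what shows in the picture. A call takes as long as a camera call.
- env.spot_in(name, picture): "bbox" ([centre column, centre row, width, height] in pixels, round what is visible of it).
- env.spot_point(name, picture): "uv" ([column, row] in pixels: a listed point, or the origin of a listed thing).
The state is a dict: "time_s": time; "q": joint angles; "qvel": joint speeds; "joint_efforts": joint torques, N m; "position": TCP position; "tool_rot": TCP orientation; "ft_force": force on the tool from outside, world axes, zero at the start; "wrist_torque": the same for the moment, N m; "grip_width": finger opening in m; "gripper_force": force on a finger pad.
Only numpy, scipy, OpenCV 4.12 (cv2) and the standard library are available. Lean on these libraries where they do the work, as an engineer would, in place of code of your own. Each camera call takes 0.05 s, during which the arm holds its last target. There are 200 camera calls.

## Working session

There is one attempt and no reset: what is moved stays moved. The work goes in short steps, Python scripts to look and compute and a tool call to move; the robot and the scene stay as the last step left them, time stands still between calls to the robot, and variables do not carry over. Pictures are saved under pics/ and viewed, at most 10 in all, crops included, and the job is handed in when it is done.

Besides the shell and the picture viewer there is one more tool, called as name(argument=value, ...) on one line, values as JSON. servo_tool: Moves the arm, as the interface text tells. Its arguments: {"type":"object","properties":{"deltas":{"type":"string"},"newtons":{"type":"number"}},"required":["deltas"]}

```bash
mkdir -p pics; ls; cat > h.py <<'E'
import numpy as np, cv2
from rig import env
def ray(p,uv):
    K=np.array(p["camera_matrix"]);D=np.array(p["D"]);T=np.array(p["world_to_cam"])
    n=cv2.undistortPoints(np.array([[uv]],float),K,D)[0,0]
    R=T[:3,:3];t=T[:3,3]
    return -R.T@t, R.T@np.array([n[0],n[1],1.])
def atz(p,uv,z):
    o,d=ray(p,uv); return o+d*(z-o[2])/d[2]
def dep(p,uv,r=1):
    u,v=int(round(uv[0])),int(round(uv[1])); w=p["depth"][max(v-r,0):v+r+1,max(u-r,0):u+r+1]; w=w[w>0]
    o,d=ray(p,uv); return o+d*np.median(w) if w.size else None
def cloud(p,step=1):
    h,w=p["depth"].shape; vv,uu=np.mgrid[0:h:step,0:w:step]
    uv=np.stack([uu.ravel(),vv.ravel()],1).astype(float); z=p["depth"][::step,::step].ravel()
    n=cv2.undistortPoints(uv[:,None],np.array(p["camera_matrix"]),np.array(p["D"]))[:,0]
    T=np.array(p["world_to_cam"]); c=np.c_[n*z[:,None],z]
    return (c-T[:3,3])@T[:3,:3], z>0, uv
def tri(a,b):
    A=np.zeros((3,3));y=np.zeros(3)
    for o,d in (a,b):
        d=d/np.linalg.norm(d);M=np.eye(3)-np.outer(d,d);A+=M;y+=M@o
    return np.linalg.solve(A,y)
E
python3 - <<'E'
from h import *
np.set_printoptions(precision=4,suppress=True)
P={}
for c in("scene","side"):
    p=P[c]=env.get_image(c); cv2.imwrite(f"pics/{c}0.png",p["img"][:,:,::-1])
    o,_=ray(p,(320,240)); print(c,"cam at",o)
    for n in("console","pry_slot","cover_axis","cover_lip","plunger_top","blade_tool","blade_tip","mat","loupe","driver_stand","oil_bottle"):
        r=env.spot_point(n,p)
        if r: print(n,[(round(x["conf"],2),np.round(x["uv"],1),dep(p,x["uv"])) for x in r[:2]])
s=env.observe();print(s)
E
```

```text
pics
scene cam at [0.9493 0.6042 0.626 ]
console [(0.8, array([408.1, 365.2]), array([0.6262, 0.2475, 0.1086]))]
pry_slot [(0.6, array([410.8, 313.3]), array([0.5988, 0.2075, 0.1499]))]
cover_axis [(0.61, array([363.3, 293.5]), array([0.652 , 0.178 , 0.1815]))]
cover_lip [(0.87, array([422.8, 303. ]), array([0.4567, 0.0727, 0.0013]))]
blade_tip [(0.68, array([271.1, 246.3]), array([ 0.6183, -0.1785,  0.0116])), (0.56, array([229.2, 248.5]), array([ 0.6917, -0.2021,  0.0164]))]
mat [(0.62, array([231.4, 249.9]), array([ 0.6905, -0.1938,  0.0181]))]
loupe [(0.6, array([194.8, 240.7]), array([ 0.7588, -0.1782,  0.0712]))]
driver_stand [(0.85, array([190.5, 263.1]), array([ 0.7728, -0.1751,  0.0301]))]
oil_bottle [(0.91, array([266.3, 324.8]), array([0.7147, 0.0147, 0.0189]))]
side cam at [ 0.537  -0.5429  0.5333]
console [(0.84, array([262.5, 241.3]), array([ 0.5573,  0.1781, -0.0002])), (0.58, array([362. , 293.6]), array([ 0.7056, -0.0193,  0.0248]))]
pry_slot [(0.63, array([264.7, 192.9]), array([0.5653, 0.1399, 0.1303]))]
cover_axis [(0.82, array([312.3, 156.7]), array([0.6507, 0.16
[... 618 characters left out ...]
8, array([361.8, 295. ]), array([ 0.7053, -0.0199,  0.0224])), (0.39, array([435. , 401.2]), array([ 0.7458, -0.2315,  0.0345]))]
{'time_s': 1.2, 'q': array([-77.6521,  21.8074,  74.335 ,   0.0008,  83.8579, -12.3344]), 'qvel': array([ 0.0337, -0.0016, -0.0654,  0.0116, -0.074 , -0.0095]), 'joint_efforts': array([  0.0005, -44.833 , -23.1459,  -0.0002,   0.0006,  -0.    ]), 'position': array([ 0.2297, -0.4997,  0.2313]), 'tool_rot': array([[ 0.9086,  0.4176,  0.    ],
       [ 0.4176, -0.9086,  0.    ],
       [ 0.    , -0.    , -1.    ]]), 'ft_force': array([0.4263, 0.5217, 0.1942]), 'wrist_torque': array([-0.0134, -0.0076,  0.0114]), 'gripper_force': 0.0, 'grip_width': 0.08532049532235128}
```

View both.

View pics/scene0.png

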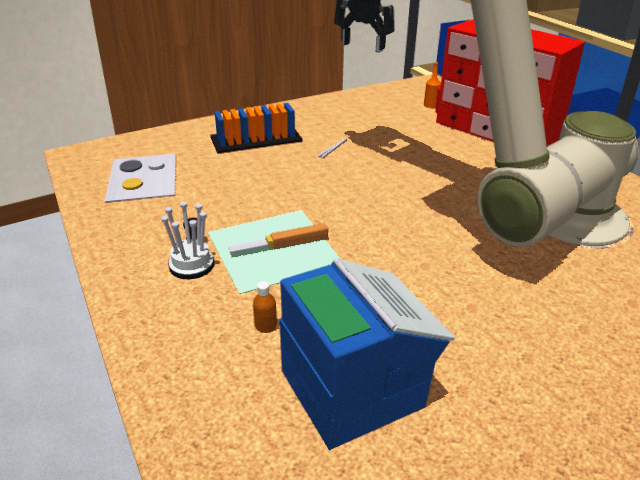

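View pics/side0.png

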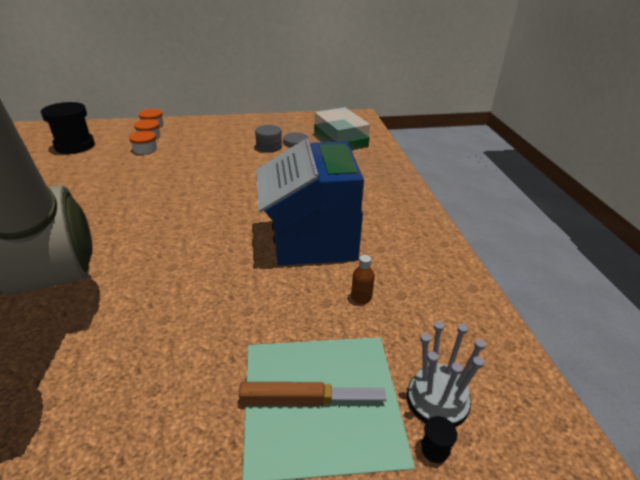

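Scene: blade tool on the mat pointing about +x (scene 325,232 to 230,248), the stand and loupe beyond its tip, the tester at (370,330). Side: handle (240,392) to tip (385,395), cover centred at (288,178), oil bottle (362,282). Now fitting the poses.

```bash
python3 - <<'E'
from h import *
np.set_printoptions(precision=4,suppress=True)
Q=[]
for c in("scene","side"):
    p=env.get_image(c); X,ok,uv=cloud(p); img=p["img"].reshape(-1,3).astype(int)
    hsv=cv2.cvtColor(p["img"],cv2.COLOR_RGB2HSV).reshape(-1,3).astype(int)
    # cover: grey pixels near the tester
    m=ok&(X[:,0]>.5)&(X[:,0]<.72)&(X[:,1]>.05)&(X[:,1]<.3)&(X[:,2]>.1)&(hsv[:,1]<50)
    C=X[m]; 
    for _ in range(5):
        c0=C.mean(0); n=np.linalg.svd(C-c0)[2][2] if len(C)<6000 else np.linalg.eigh(np.cov((C-c0).T))[1][:,0]
        n*=np.sign(n[2]); d=(C-c0)@n; C=C[abs(d)<max(.002,2*d.std())]
    yaw=np.arctan2(-n[1],-n[0])
    print(c,"cover n",n,"slope",np.degrees(np.arccos(n[2])),"yaw",yaw,len(C))
    ex=np.array([np.cos(yaw),np.sin(yaw),0]);ey=np.array([-ex[1],ex[0],0])
    print(" along",np.percentile(C@ex,[.5,99.5]),"lateral",np.percentile(C@ey,[.5,99.5]),"z",np.percentile(C[:,2],[.5,99.5]))
    # rear top of tester
    m=ok&(X[:,0]>.5)&(X[:,0]<.85)&(X[:,1]>.03)&(X[:,1]<.35)&(X[:,2]>.163)&(X[:,2]<.18)&(hsv[:,1]>90)
    r=cv2.minAreaRect((X[m][:,:2]*1000).astype(np.float32)); print(" top rect",r, np.median(X[m][:,2]))
    # wooden handle
    m=ok&(X[:,0]>.45)&(X[:,0]<.75)&(X[:,1]>-.3)&(X[:,1]<-.1)&(X[:,2]>.018)&(X[:,2]<.06)&(hsv[:,0]<20)&(hsv[:,1]>120)
    H=X[m]; r=cv2.minAreaRect((H[:,:2]*1000).astype(np.float32)); print(" handle",r,np.percentile(H[:,2],[50,95]))
    m=ok&(X[:,0]>.6)&(X[:,0]<.72)&(X[:,1]>-.24)&(X[:,1]<-.15)&(X[:,2]>.01)&(X[:,2]<.03)&(hsv[:,1]<45)
    r=cv2.minAreaRect((X[m][:,:2]*1000).astype(np.float32)); print(" blade",r,np.median(X[m][:,2]),m.sum())
    m=ok&(hsv[:,0]>60)&(hsv[:,0]<90)&(hsv[:,1]>30)&(X[:,2]<.01)&(X[:,2]>-.004)&(X[:,0]>.4)&(X[:,0]<.8)&(X[:,1]>-.4)&(X[:,1]<0)
    r=cv2.minAreaRect((X[m][:,:2]*1000).astype(np.float32)); print(" mat",r)
    Q.append(p)
for n in("pry_slot","cover_axis","cover_lip","console","loupe","driver_stand","oil_bottle"):
    u=[env.spot_point(n,p)[0]["uv"] for p in Q if env.spot_point(n,p)]
    if len(u)==2: print(n,tri(ray(Q[0],u[0]),ray(Q[1],u[1])))
print(env.observe()["time_s"])
E
```

```text
scene cover n [-0.5312  0.0199  0.847 ] slope 32.108560816936254 yaw -0.037487423146998836 3371
 along [0.5474 0.6447] lateral [0.1252 0.269 ] z [0.1224 0.1837]
 top rect ((681.1525268554688, 172.3477783203125), (151.43006896972656, 97.56011199951172), 89.46633911132812) 0.1738312420211245
 handle ((630.7267456054688, -212.07662963867188), (52.72060012817383, 262.6083679199219), 63.189979553222656) [0.0287 0.0317]
 blade ((658.5993041992188, -193.69451904296875), (22.452299118041992, 71.04019927978516), 80.1251220703125) 0.018583356319991983 273
 mat ((642.7058715820312, -185.38308715820312), (199.8649139404297, 261.46795654296875), 86.10240936279297)
side cover n [-0.5298  0.0152  0.848 ] slope 32.00943272686413 yaw -0.028758340554235994 2419
 along [0.5488 0.6459] lateral [0.1155 0.2599] z [0.1221 0.1823]
 top rect ((678.8319091796875, 166.55819702148438), (149.7189178466797, 94.86715698242188), 87.73270416259766) 0.1732421881259415
 handle ((632.4702758789062, -215.9874267578125), (46.69063949584961, 270.8333435058594), 64.75689697265625) [0.029 0.031]
 blade ((658.15283203125, -194.7063751220703), (20.533832550048828, 69.78779602050781), 81.64238739013672) 0.018020414855658452 743
 mat ((623.54833984375, -187.36138916015625), (199.12229919433594, 223.30128479003906), 85.80940246582031)
pry_slot [0.5709 0.1708 0.1116]
cover_axis [0.6507 0.1754 0.1766]
cover_lip [0.5518 0.1746 0.1175]
console [ 0.5554  0.1788 -0.0032]
loupe [ 0.7343 -0.2765  0.0011]
driver_stand [ 0.7624 -0.2078 -0.0006]
oil_bottle [ 0.6992 -0.1126 -0.0955]
2.7
```

```bash
python3 - <<'E'
from h import *
np.set_printoptions(precision=4,suppress=True)
for c in("scene","side"):
    p=env.get_image(c); X,ok,uv=cloud(p); hsv=cv2.cvtColor(p["img"],cv2.COLOR_RGB2HSV).reshape(-1,3).astype(int)
    b=(X[:,0]>.49)&(X[:,0]<.64)&(X[:,1]>-.235)&(X[:,1]<-.145)
    for nm,m in(("handle",ok&b&(hsv[:,0]<20)&(hsv[:,1]>120)&(X[:,2]>.024)),("blade",ok&(X[:,0]>.625)&(X[:,0]<.705)&(X[:,1]>-.235)&(X[:,1]<-.16)&(hsv[:,1]<40)&(X[:,2]>.012)&(X[:,2]<.022))):
        H=X[m]; w,V=np.linalg.eigh(np.cov(H[:,:2].T)); d=V[:,1]*np.sign(V[0,1]); e=np.array([-d[1],d[0]])
        print(c,nm,m.sum(),H.mean(0),"ang",np.arctan2(d[1],d[0]),"ext",np.percentile((H[:,:2])@d,[1,99]),np.percentile(H[:,:2]@e,[1,99]),np.median(H[:,2]))
    g=uv[ok&b&(hsv[:,0]<20)&(hsv[:,1]>120)&(X[:,2]>.024)]
    if c=="side":
        for n in("blade_tool","blade_tip"):
            r=env.spot_point(n,p); print(n,r[0]["conf"],atz(p,r[0]["uv"],.003 if n=="blade_tool" else .016))
E
```

```text
scene handle 452 [ 0.5624 -0.1744  0.029 ] ang -0.14109984578034382 ext [0.5274 0.6338] [-0.1061 -0.0846] 0.02951271755127622
scene blade 266 [ 0.6598 -0.193   0.0185] ang -0.1658629692424982 ext [0.648  0.7167] [-0.0928 -0.0716] 0.01864976846902517
side handle 1246 [ 0.5593 -0.1825  0.029 ] ang -0.15865820219749255 ext [0.5279 0.6348] [-0.1    -0.0812] 0.02937676058896629
side blade 716 [ 0.6582 -0.1956  0.018 ] ang -0.17291820546461417 ext [0.6487 0.7159] [-0.0882 -0.0692] 0.01806475051353471
blade_tool 0.81 [ 0.5805 -0.1886  0.003 ]Traceback (most recent call last):
  File "<stdin>", line 12, in <module>
IndexError: list index out of range
```

```bash
cat >> h.py <<'E'
from scipy.spatial.transform import Rotation as Ro
def Rt(head,tilt):
    """tool x along heading, pitched up by tilt; z down-forward"""
    return (Ro.from_euler("z",head)*Ro.from_euler("y",-tilt)).as_matrix()@np.diag([1,-1,-1.])
def plan(wps,grip,p0=None,R0=None):
    """wps: list of (pos,R,nrows); prints servo rows in tool axes"""
    s=env.observe(); p=np.array(s["position"] if p0 is None else p0); R=np.array(s["tool_rot"] if R0 is None else R0); rows=[]
    for q,R1,n in wps:
        q=np.array(q,float)
        for i in range(n):
            k=n-i; dp=np.round(R.T@(q-p)/k*1000,1); rv=np.round(Ro.from_matrix(R.T@R1).as_rotvec()/k,4)
            rows.append(f"{grip} "+" ".join(f"{v:g}" for v in [*(dp+0.),*(rv+0.)]))
            p=p+R@dp/1000; R=R@Ro.from_rotvec(rv).as_matrix()
    for i in range(0,len(rows),8): print("; ".join(rows[i:i+8]))
    return p,R
E
python3 -c "
from h import *
R=Rt(-.155,0)
p=plan([((.580,-.1835,.12),R,15)],1)
plan([((.580,-.1835,.007),R,6)],1,*p)"
```

```text
1 30 -9.4 7.4 0 0 0.0391; 1 29.6 -10.6 7.4 0 0 0.039; 1 29.2 -11.7 7.4 0 0 0.0391; 1 28.7 -12.8 7.4 0 0 0.039; 1 28.2 -14 7.4 0 0 0.0391; 1 27.6 -15.1 7.4 0 0 0.039; 1 27 -16.1 7.4 0 0 0.0391; 1 26.4 -17.2 7.4 0 0 0.039
1 25.7 -18.2 7.4 0 0 0.0391; 1 25 -19.2 7.5 0 0 0.039; 1 24.2 -20.1 7.4 0 0 0.0391; 1 23.4 -21 7.5 0 0 0.039; 1 22.5 -21.9 7.4 0 0 0.0391; 1 21.7 -22.8 7.5 0 0 0.039; 1 20.8 -23.7 7.4 0 0 0.0391
1 0 0 18.8 0 0 0; 1 0 0 18.8 0 0 0; 1 0 0 18.9 0 0 0; 1 0 0 18.8 0 0 0; 1 0 0 18.9 0 0 0; 1 0 0 18.8 0 0 0
```

servo_tool(deltas="1 30 -9.4 7.4 0 0 0.0391; 1 29.6 -10.6 7.4 0 0 0.039; 1 29.2 -11.7 7.4 0 0 0.0391; 1 28.7 -12.8 7.4 0 0 0.039; 1 28.2 -14 7.4 0 0 0.0391; 1 27.6 -15.1 7.4 0 0 0.039; 1 27 -16.1 7.4 0 0 0.0391; 1 26.4 -17.2 7.4 0 0 0.039", newtons=60)

```text
time_s: 3.57
position: [0.4174, -0.3299, 0.1719]
tool_rot: [[0.993, 0.116, 0.0], [0.116, -0.993, -0.0], [0.0, 0.0, -1.0]]
ft_force: [0.1, 0.1, 1.0]
grip_width: 0.0855
gripper_force: 0.0
```

servo_tool(deltas="1 25.7 -18.2 7.4 0 0 0.0391; 1 25 -19.2 7.5 0 0 0.039; 1 24.2 -20.1 7.4 0 0 0.0391; 1 23.4 -21 7.5 0 0 0.039; 1 22.5 -21.9 7.4 0 0 0.0391; 1 21.7 -22.8 7.5 0 0 0.039; 1 20.8 -23.7 7.4 0 0 0.0391; 1 0 0 0 0 0 0")

```text
time_s: 4.23
position: [0.5825, -0.1796, 0.1183]
tool_rot: [[0.988, -0.152, -0.001], [-0.152, -0.988, 0.002], [-0.001, -0.002, -1.0]]
ft_force: [-0.6, 1.0, -0.1]
grip_width: 0.0854
gripper_force: 0.0
```

```bash
python3 - <<'E'
from h import *
np.set_printoptions(precision=4,suppress=True)
s=env.observe();print(s["time_s"],s["position"],s["tool_rot"])
p=env.get_image("wrist"); cv2.imwrite("pics/w1.png",p["img"][:,:,::-1])
X,ok,uv=cloud(p); hsv=cv2.cvtColor(p["img"],cv2.COLOR_RGB2HSV).reshape(-1,3).astype(int)
b=(X[:,0]>.47)&(X[:,0]<.64)&(X[:,1]>-.24)&(X[:,1]<-.13)
m=ok&b&(hsv[:,0]<20)&(hsv[:,1]>120)&(X[:,2]>.02)&(X[:,2]<.04);H=X[m]
if m.sum()>20:
    w,V=np.linalg.eigh(np.cov(H[:,:2].T)); d=V[:,1]*np.sign(V[0,1]); e=np.array([-d[1],d[0]])
    print(m.sum(),H.mean(0),"ang",np.arctan2(d[1],d[0]),np.percentile(H[:,:2]@d,[1,99]),np.percentile(H[:,:2]@e,[1,99]),np.median(H[:,2]))
E
```

```text
4.2333 [ 0.5825 -0.1796  0.1183] [[ 0.9883 -0.1523 -0.0007]
 [-0.1523 -0.9883  0.0018]
 [-0.001  -0.0017 -1.    ]]
5144 [ 0.5636 -0.1806  0.0288] ang -0.15544698019398315 [0.5289 0.6345] [-0.1017 -0.0808] 0.02896795079398081
```

View pics/w1.png

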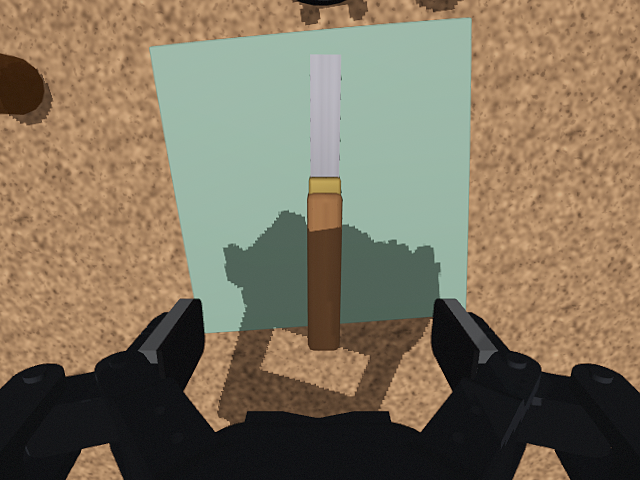

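The wrist view shows the tool centred between the fingers, handle (325,190–350) and tip (325,55). The refined origin (0.580,-0.183) agrees, so I descend and grip.

servo_tool(deltas="1 0 0 18.8 0 0 0; 1 0 0 18.8 0 0 0; 1 0 0 18.9 0 0 0; 1 0 0 18.8 0 0 0; 1 0 0 18.9 0 0 0; 1 0 0 18.8 0 0 0; 1 0 0 0 0 0 0; 1 0 0 0 0 0 0")

```text
time_s: 4.95
position: [0.5795, -0.1841, 0.007]
tool_rot: [[0.988, -0.155, -0.001], [-0.155, -0.988, 0.0], [-0.001, -0.0, -1.0]]
ft_force: [-0.3, 0.1, 0.6]
grip_width: 0.0858
gripper_force: 0.0
```

servo_tool(deltas="0 0 0 0 0 0 0; 0 0 0 0 0 0 0; 0 0 0 0 0 0 0; 0 0 0 0 0 0 0; 0 0 0 0 0 0 0; 0 0 0 0 0 0 0; 0 0 0 0 0 0 0; 0 0 0 0 0 0 0", newtons=70)

```text
time_s: 5.62
position: [0.5804, -0.1837, 0.0077]
tool_rot: [[0.988, -0.154, 0.001], [-0.154, -0.988, -0.001], [0.001, 0.0, -1.0]]
ft_force: [-0.2, 0.3, 6.5]
grip_width: 0.0203
gripper_force: 69.5
```

```bash
cat >> h.py <<'E'
PSI=-.033; O=np.array([.5555,.175,0]); TIP=np.array([.115,0,-.0085]); C32=np.cos(np.radians(32));S32=np.sin(np.radians(32))
def con(x,z,y=0.): return O+Ro.from_euler("z",PSI).apply([x,y,z])
def sd(s,d): return con(.095-s*C32+d*S32,.175-s*S32-d*C32)
def th(t,r,d):
    f=np.radians(212)-t; return con(.095+r*np.cos(f)-d*np.sin(f),.175+r*np.sin(f)+d*np.cos(f))
TILT=np.radians(22); RT=Rt(PSI,TILT)
def tcp(tip,R=RT): return tip-R@TIP
E
python3 -c "
from h import *
s=env.observe(); R0=np.array(s['tool_rot'])
fw=RT[:,0]
pre=tcp(sd(.082,.0114)-.055*fw); print(pre,pre+RT@TIP)
plan([((.56,-.18,.15),R0,6),((.45,-.02,.14),Rt(-.1,.2),8),(pre+[0,0,.0],RT,10)],0)"
```

```text
[0.43263097 0.17905615 0.05031469] [0.53601664 0.17564318 0.10127551]
0 -3.4 -0.1 -23.7 0 0 0; 0 -3.4 -0.1 -23.7 0 0 0; 0 -3.4 -0.1 -23.7 0 0 0; 0 -3.4 0 -23.7 0 0 0; 0 -3.5 -0.1 -23.7 0 0 0; 0 -3.4 0 -23.8 0 0 0; 0 -16.7 -17.6 1.2 0.0007 0.0248 -0.0068; 0 -16.6 -17.8 0.8 0.0008 0.0249 -0.0068
0 -16.5 -17.9 0.4 0.0007 0.0248 -0.0069; 0 -16.3 -18 0 0.0008 0.0249 -0.0068; 0 -16.2 -18.1 -0.3 0.0007 0.0248 -0.0069; 0 -16.1 -18.2 -0.7 0.0008 0.0249 -0.0068; 0 -16 -18.3 -1.1 0.0007 0.0248 -0.0069; 0 -15.7 -18.4 -1.5 0.0008 0.0249 -0.0068; 0 -5.4 -19.6 8 0.0019 0.0184 -0.0064; 0 -5.5 -19.7 8 0.0019 0.0184 -0.0064
0 -5.5 -19.7 7.9 0.0019 0.0184 -0.0064; 0 -5.5 -19.7 7.9 0.0019 0.0184 -0.0064; 0 -5.5 -19.7 7.8 0.002 0.0184 -0.0064; 0 -5.5 -19.7 7.7 0.0019 0.0184 -0.0065; 0 -5.5 -19.7 7.7 0.002 0.0184 -0.0064; 0 -5.6 -19.8 7.6 0.0019 0.0184 -0.0065; 0 -5.5 -19.8 7.6 0.002 0.0183 -0.0064; 0 -5.6 -19.8 7.4 0.0019 0.0184 -0.0065
```

servo_tool(deltas="0 -3.4 -0.1 -23.7 0 0 0; 0 -3.4 -0.1 -23.7 0 0 0; 0 -3.4 -0.1 -23.7 0 0 0; 0 -3.4 0 -23.7 0 0 0; 0 -3.5 -0.1 -23.7 0 0 0; 0 -3.4 0 -23.8 0 0 0; 0 -16.7 -17.6 1.2 0.0007 0.0248 -0.0068; 0 -16.6 -17.8 0.8 0.0008 0.0249 -0.0068", newtons=80)

```text
time_s: 6.28
position: [0.5326, -0.1402, 0.1479]
tool_rot: [[0.988, -0.142, 0.053], [-0.141, -0.99, -0.007], [0.053, -0.0, -0.999]]
ft_force: [0.5, 0.9, -0.8]
grip_width: 0.02
gripper_force: 78.4
```

servo_tool(deltas="0 -16.5 -17.9 0.4 0.0007 0.0248 -0.0069; 0 -16.3 -18 0 0.0008 0.0249 -0.0068; 0 -16.2 -18.1 -0.3 0.0007 0.0248 -0.0069; 0 -16.1 -18.2 -0.7 0.0008 0.0249 -0.0068; 0 -16 -18.3 -1.1 0.0007 0.0248 -0.0069; 0 -15.7 -18.4 -1.5 0.0008 0.0249 -0.0068; 0 -5.4 -19.6 8 0.0019 0.0184 -0.0064; 0 -5.5 -19.7 8 0.0019 0.0184 -0.0064")

```text
time_s: 6.95
position: [0.4456, 0.0209, 0.1218]
tool_rot: [[0.968, -0.087, 0.234], [-0.085, -0.996, -0.019], [0.235, -0.001, -0.972]]
ft_force: [1.4, 0.1, -0.8]
grip_width: 0.0204
gripper_force: 78.4
```

servo_tool(deltas="0 -5.5 -19.7 7.9 0.0019 0.0184 -0.0064; 0 -5.5 -19.7 7.9 0.0019 0.0184 -0.0064; 0 -5.5 -19.7 7.8 0.002 0.0184 -0.0064; 0 -5.5 -19.7 7.7 0.0019 0.0184 -0.0065; 0 -5.5 -19.7 7.7 0.002 0.0184 -0.0064; 0 -5.6 -19.8 7.6 0.0019 0.0184 -0.0065; 0 -5.5 -19.8 7.6 0.002 0.0183 -0.0064; 0 -5.6 -19.8 7.4 0.0019 0.0184 -0.0065")

```text
time_s: 7.62
position: [0.432, 0.1803, 0.0496]
tool_rot: [[0.927, -0.032, 0.374], [-0.031, -0.999, -0.011], [0.374, -0.001, -0.927]]
ft_force: [-0.3, 0.2, -0.3]
grip_width: 0.0208
gripper_force: 78.4
```

servo_tool(deltas="0 0 0 0 0 0 0; 0 0 0 0 0 0 0; 0 0 0 0 0 0 0")

```text
time_s: 7.87
position: [0.4325, 0.179, 0.0502]
tool_rot: [[0.927, -0.033, 0.373], [-0.031, -0.999, -0.012], [0.373, -0.0, -0.928]]
ft_force: [-0.0, -0.1, -0.3]
grip_width: 0.021
gripper_force: 78.5
```

```bash
python3 - <<'E'
from h import *
np.set_printoptions(precision=4,suppress=True)
s=env.observe(); R=np.array(s["tool_rot"]); print(s["position"],"tip exp",s["position"]+R@TIP, "want pre tip [0.536 0.1756 0.1013]")
a=env.get_image("side"); b=env.get_image("wrist"); c=env.get_image("scene")
for n in("blade_tip","cover_lip","pry_slot"):
    for nm,p in(("side",a),("wrist",b),("scene",c)):
        r=env.spot_point(n,p)
        if r: print(n,nm,round(r[0]["conf"],2),np.round(r[0]["uv"],1),dep(p,r[0]["uv"]))
def proj(p,X): return cv2.projectPoints(np.array([X]),cv2.Rodrigues(p["world_to_cam"][:3,:3])[0],p["world_to_cam"][:3,3],p["camera_matrix"],np.array(p["D"]))[0].ravel()
out=[]
for p,z,ce in((a,3,None),(b,1.,None)):
    im=p["img"][:,:,::-1].copy()
    for X,col in((s["position"]+R@TIP,(0,0,255)),(sd(.112,0),(0,255,0)),(sd(.1,.014),(255,0,255)),(sd(0,0),(0,255,255)),(th(0,.112,0)+[.073*.033,.073,0],(0,255,0)),(th(0,.112,0)-[.073*.033,.073,0],(0,255,0))):
        u=proj(p,X); cv2.circle(im,tuple(int(round(v*16)) for v in u),16,col,-1,shift=4)
    if z==3: im=cv2.resize(im[130:300,190:400],None,fx=3.5,fy=3.5)
    cv2.imwrite(f"pics/ins{z}.png",im)
# blade points in side cloud
X,ok,uv=cloud(a); Y=(X-s["position"])@R
hsv=cv2.cvtColor(a["img"],cv2.COLOR_RGB2HSV).reshape(-1,3).astype(int)
m=ok&(Y[:,0]>.045)&(Y[:,0]<.14)&(abs(Y[:,1])<.025)&(abs(Y[:,2]+.009)<.02); print(m.sum(),np.percentile(Y[m],[2,50,98],axis=0)*1000)
print(s["time_s"])
E
```

```text
[0.4325 0.179  0.0502] tip exp [0.5359 0.1756 0.101 ] want pre tip [0.536 0.1756 0.1013]
blade_tip side 0.97 [247.8 197.9] [0.5361 0.178  0.0998]
blade_tip scene 0.79 [430.6 311.3] [0.5361 0.1763 0.1008]
cover_lip side 0.94 [256.5 189.5] [0.5569 0.373  0.0031]
cover_lip wrist 0.24 [316.3 302.1] [0.4367 0.1788 0.0748]
cover_lip scene 0.82 [424.4 301.7] [0.4519 0.0708 0.0008]
pry_slot side 0.62 [267.8 192.4] [0.5705 0.1369 0.1327]
pry_slot scene 0.66 [410.3 314.9] [0.6042 0.2131 0.1542]
254 [[ 46.1287 -10.0672 -21.2457]
 [ 82.1806   1.9972  -9.2896]
 [139.4013  10.0697  -6.3627]]
7.8667
```

View pics/ins3.png

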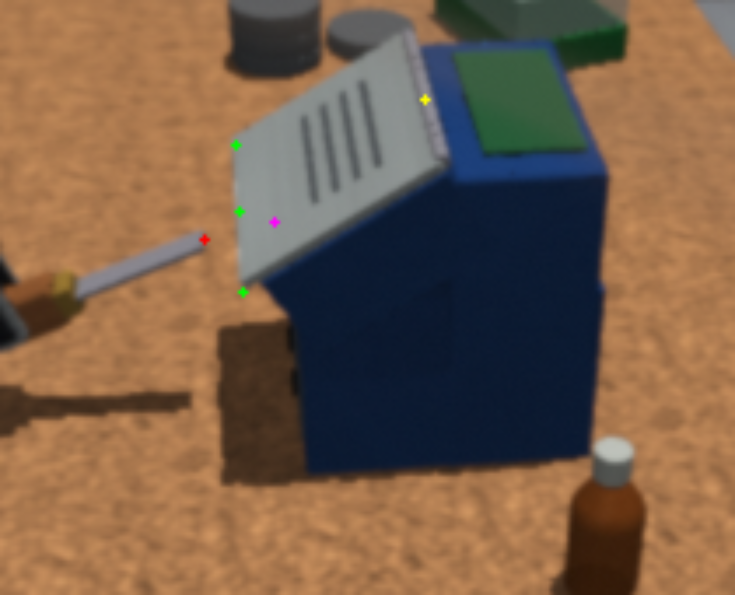

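View pics/ins1.0.png

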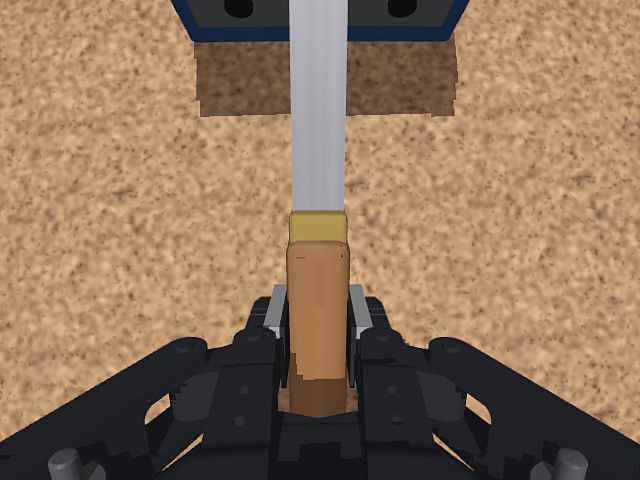

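The side crop shows the model lip (green) on the true lip (238,145 to 243,287) and the tip marker (205,240) on the real tip. The wrist view shows the blade straight in the grip, so I insert and lever.

```bash
python3 -c "
from h import *
w=[(tcp(sd(.082,.0114)),RT,8)]
for t in np.linspace(0,1.7,29)[1:]:
    d=max(.0015,.0114-.0114*t/.25)
    w.append((tcp(th(t,.082,d)),RT,1))
p=plan(w,0)
print('end');plan([(tcp(th(t,.082,.0)),RT,1) for t in(1.74,1.78,1.82,1.86,1.89)],0,*p)"
```

```text
0 6.9 0 0 -0.0001 0.0001 0; 0 6.9 0 0 -0.0001 0.0001 0; 0 6.9 0 0 0 0.0001 -0.0001; 0 6.9 0 0 -0.0001 0.0002 0; 0 6.9 0 0 0 0.0001 -0.0001; 0 6.9 0 -0.1 -0.0001 0.0002 0; 0 7 0 0 0 0.0001 -0.0001; 0 6.9 0.1 -0.1 -0.0001 0.0002 0
0 -1.7 0 -7.6 0 0 0; 0 -1.1 0 -7.6 0 0 0; 0 -0.4 0 -7.8 0 0 0; 0 0.1 0 -6.5 0 0 0; 0 0.4 0 -5 0 0 0; 0 0.7 0 -4.9 0 0 0; 0 1 0 -4.9 0 0 0; 0 1.3 0 -4.8 0 0 0
0 1.6 0 -4.7 0 0 0; 0 1.8 0 -4.7 0 0 0; 0 2.2 0 -4.5 0 0 0; 0 2.4 0 -4.3 0 0 0; 0 2.7 0 -4.2 0 0 0; 0 2.9 0 -4 0 0 0; 0 3.1 0 -3.9 0 0 0; 0 3.4 0 -3.6 0 0 0
0 3.6 0 -3.5 0 0 0; 0 3.8 0 -3.2 0 0 0; 0 4 0 -3 0 0 0; 0 4.2 0 -2.7 0 0 0; 0 4.3 0 -2.5 0 0 0; 0 4.5 0 -2.2 0 0 0; 0 4.6 0 -1.9 0 0 0; 0 4.7 0 -1.6 0 0 0
0 4.8 0 -1.4 0 0 0; 0 4.8 0 -1.1 0 0 0; 0 4.9 0 -0.7 0 0 0; 0 5 0 -0.5 0 0 0
end
0 4.8 0 -0.1 0 0 0; 0 3.3 0 0 0 0 0; 0 3.2 0 0.2 0 0 0; 0 3.3 0 0.3 0 0 0; 0 2.4 0 0.3 0 0 0
```

servo_tool(deltas="0 6.9 0 0 0 0 0; 0 6.9 0 0 0 0 0; 0 6.9 0 0 0 0 0; 0 6.9 0 0 0 0 0; 0 6.9 0 0 0 0 0; 0 6.9 0 0 0 0 0; 0 7 0 0 0 0 0; 0 6.9 0 -0.1 0 0 0")

```text
time_s: 9.13
position: [0.4843, 0.1775, 0.0711]
tool_rot: [[0.927, -0.033, 0.373], [-0.031, -0.999, -0.012], [0.374, -0.001, -0.928]]
ft_force: [1.2, -0.4, -1.3]
grip_width: 0.0206
gripper_force: 78.5
```

servo_tool(deltas="0 -1.7 0 -7.6 0 0 0; 0 -1.1 0 -7.6 0 0 0; 0 -0.4 0 -7.8 0 0 0; 0 0.1 0 -6.5 0 0 0; 0 0.4 0 -5 0 0 0; 0 0.7 0 -4.9 0 0 0; 0 1 0 -4.9 0 0 0; 0 1.3 0 -4.8 0 0 0")

```text
time_s: 9.8
position: [0.4648, 0.1781, 0.1166]
tool_rot: [[0.928, -0.033, 0.372], [-0.031, -0.999, -0.012], [0.372, -0.0, -0.928]]
ft_force: [-0.7, -0.6, -3.8]
grip_width: 0.02
gripper_force: 78.3
```

```bash
python3 - <<'E'
from h import *
s=env.observe(); R=np.array(s["tool_rot"]); print(s["position"]+R@TIP,"want",th(.486,.082,.0015),s["ft_force"],s["wrist_torque"],s["time_s"])
a=env.get_image("side"); cv2.imwrite("pics/l1.png",cv2.resize(a["img"][110:320,150:430,::-1],None,fx=2.8,fy=2.8))
E
```

```text
[0.56835585 0.1746424  0.16728635] want [0.56881685 0.17456038 0.16756371] [-0.65042755 -0.60170593 -3.84450292] [0.01595114 0.82417024 0.01634472] 9.8
```

View pics/l1.png

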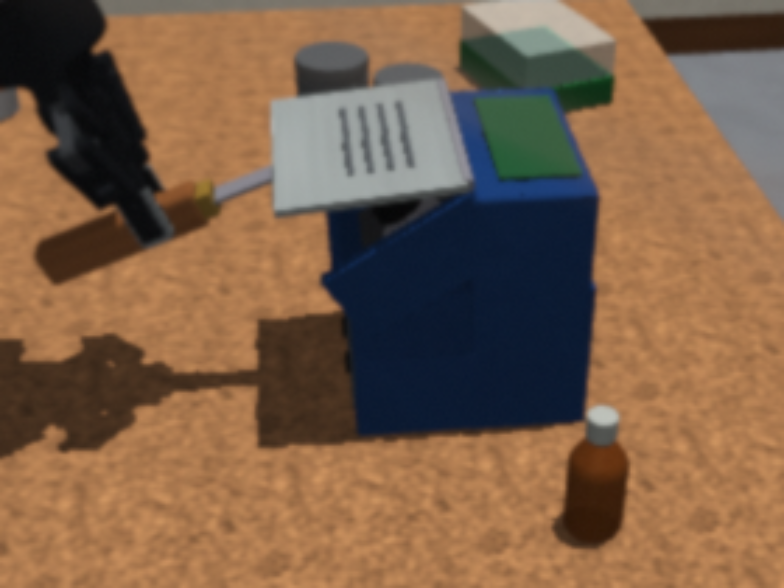

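The picture shows the cover raised to near level (edge 272,100 to 275,212) on the blade, which enters at (270,178). The fingers at (150,225) are well clear, so I continue along the arc.

servo_tool(deltas="0 1.6 0 -4.7 0 0 0; 0 1.8 0 -4.7 0 0 0; 0 2.2 0 -4.5 0 0 0; 0 2.4 0 -4.3 0 0 0; 0 2.7 0 -4.2 0 0 0; 0 2.9 0 -4 0 0 0; 0 3.1 0 -3.9 0 0 0; 0 3.4 0 -3.6 0 0 0")

```text
time_s: 10.52
position: [0.4716, 0.1779, 0.1559]
tool_rot: [[0.927, -0.033, 0.373], [-0.031, -0.999, -0.012], [0.374, -0.001, -0.928]]
ft_force: [-1.1, -0.1, -2.9]
grip_width: 0.0204
gripper_force: 78.4
```

servo_tool(deltas="0 3.6 0 -3.5 0 0 0; 0 3.8 0 -3.2 0 0 0; 0 4 0 -3 0 0 0; 0 4.2 0 -2.7 0 0 0; 0 4.3 0 -2.5 0 0 0; 0 4.5 0 -2.2 0 0 0; 0 4.6 0 -1.9 0 0 0; 0 4.7 0 -1.6 0 0 0")

```text
time_s: 11.18
position: [0.4955, 0.1771, 0.1875]
tool_rot: [[0.927, -0.033, 0.374], [-0.031, -0.999, -0.012], [0.374, -0.001, -0.927]]
ft_force: [-1.5, -0.0, -0.6]
grip_width: 0.0206
gripper_force: 78.5
```

servo_tool(deltas="0 4.8 0 -1.4 0 0 0; 0 4.8 0 -1.1 0 0 0; 0 4.9 0 -0.7 0 0 0; 0 5 0 -0.5 0 0 0; 0 4.8 0 -0.1 0 0 0; 0 3.3 0 0 0 0 0; 0 3.2 0 0.2 0 0 0; 0 0 0 0 0 0 0")

```text
time_s: 11.85
position: [0.523, 0.1761, 0.2022]
tool_rot: [[0.927, -0.033, 0.374], [-0.031, -0.999, -0.012], [0.374, -0.001, -0.927]]
ft_force: [0.1, -0.0, -0.7]
grip_width: 0.0204
gripper_force: 78.6
```

```bash
cat > cov.py <<'E'
from h import *
def cover(c):
    p=env.get_image(c); X,ok,uv=cloud(p); hsv=cv2.cvtColor(p["img"],cv2.COLOR_RGB2HSV).reshape(-1,3).astype(int)
    Y=Ro.from_euler("z",-PSI).apply(X-O); Y=Y[ok&(hsv[:,1]<50)&(abs(Y[:,1])<.08)&(Y[:,2]>.19)&(Y[:,2]<.30)&(Y[:,0]>.02)&(Y[:,0]<.13)]
    if len(Y)<50: return len(Y)
    c0=np.median(Y[:,[0,2]],0); V=Y[:,[0,2]]
    for _ in range(8):
        k=np.polyfit(V[:,1],V[:,0],1); r=V[:,0]-np.polyval(k,V[:,1]); V=V[abs(r)<max(.003,1.5*r.std())]
    return len(V),"theta",np.radians(212-90)-np.arctan(-k[0]),"zmax",V[:,1].max()
if __name__=="__main__":
    s=env.observe(); R=np.array(s["tool_rot"]); print(s["position"]+R@TIP,th(1.82,.082,0),s["ft_force"],s["wrist_torque"],s["time_s"])
    for c in("scene","side"): print(c,cover(c))
E
python3 cov.py
```

```text
[0.62641182 0.17261289 0.25314209] [0.6255016  0.17268911 0.2531088 ] [ 0.11154191 -0.00719608 -0.74644134] [-0.04156522  0.23029535  0.01829488] 11.85
scene (6847, 'theta', np.float64(1.81839119588403), 'zmax', np.float64(0.28613420858167066))
side (360, 'theta', np.float64(1.8125648274408157), 'zmax', np.float64(0.28430909804655147))
```

servo_tool(deltas="0 2 0 0.2 0 0 0; 0 2 0 0.2 0 0 0; 0 1.5 0 0.2 0 0 0; 0 0 0 0 0 0 0; 0 0 0 0 0 0 0")

```text
time_s: 12.37
position: [0.5278, 0.176, 0.2035]
tool_rot: [[0.927, -0.033, 0.374], [-0.031, -0.999, -0.012], [0.374, -0.001, -0.927]]
ft_force: [-1.3, -0.7, -2.0]
grip_width: 0.0205
gripper_force: 78.6
```

```bash
python3 cov.py; python3 -c "
from h import *
s=env.observe(); p=np.array(s['position']); R=np.array(s['tool_rot'])
# back off along blade, then return over the mat, level
b=p-.06*RT[:,0]
R1=Rt(-.155,0)
plan([(b,RT,4),((.44,.0,.17),Rt(-.1,.2),10),((.578,-.1835,.08),R1,12)],0)"
```

```text
[0.63118015 0.17251683 0.25435355] [0.6255016  0.17268911 0.2531088 ] [-1.33410716 -0.65691107 -2.03659327] [ 0.06633445  0.27298388 -0.00395763] 12.3667
scene (6552, 'theta', np.float64(1.8775583139534904), 'zmax', np.float64(0.28792072481472875))
side (315, 'theta', np.float64(1.8860577633635196), 'zmax', np.float64(0.28578575659449196))
0 -15 0 0 -0.0001 0.0002 -0.0001; 0 -15 0 0 -0.0002 0.0001 -0.0001; 0 -15 0 0 -0.0001 0.0002 0; 0 -15 0 0 -0.0002 0.0001 -0.0001; 0 -2.8 17.9 0 -0.0019 -0.0184 0.0064; 0 -2.7 17.9 0.1 -0.0019 -0.0184 0.0064; 0 -2.6 17.9 0.2 -0.0019 -0.0184 0.0064; 0 -2.5 17.9 0.3 -0.0019 -0.0184 0.0064
0 -2.4 17.9 0.4 -0.0019 -0.0184 0.0065; 0 -2.3 18 0.5 -0.0019 -0.0184 0.0064; 0 -2.1 18 0.5 -0.002 -0.0184 0.0065; 0 -2 18 0.6 -0.0019 -0.0184 0.0064; 0 -1.9 18 0.7 -0.002 -0.0183 0.0065; 0 -1.7 18 0.8 -0.0019 -0.0184 0.0064; 0 11.2 14.1 9.9 -0.0005 -0.0167 0.0046; 0 11.4 14 9.7 -0.0005 -0.0167 0.0046
0 11.7 13.9 9.6 -0.0005 -0.0167 0.0046; 0 11.9 13.9 9.4 -0.0004 -0.0166 0.0046; 0 12.1 13.8 9.2 -0.0005 -0.0167 0.0046; 0 12.3 13.8 9 -0.0005 -0.0166 0.0045; 0 12.5 13.7 8.8 -0.0004 -0.0167 0.0046; 0 12.8 13.7 8.5 -0.0005 -0.0166 0.0045; 0 13 13.6 8.4 -0.0004 -0.0167 0.0046; 0 13.1 13.5 8.1 -0.0005 -0.0166 0.0045
0 13.4 13.5 7.9 -0.0004 -0.0167 0.0046; 0 13.5 13.4 7.7 -0.0005 -0.0166 0.0045
```

Cover measured at about 1.88 rad. Backing off and taking the tool back to the mat.

servo_tool(deltas="0 -15 0 0 0 0 0; 0 -15 0 0 0 0 0; 0 -15 0 0 0 0 0; 0 -15 0 0 -0.0002 0.0002 -0.0001; 0 -2.8 17.9 0 -0.0019 -0.0184 0.0064; 0 -2.7 17.9 0.1 -0.0019 -0.0184 0.0064; 0 -2.6 17.9 0.2 -0.0019 -0.0184 0.0064; 0 -2.5 17.9 0.3 -0.0019 -0.0184 0.0064")

```text
time_s: 13.13
position: [0.4591, 0.1061, 0.1769]
tool_rot: [[0.951, -0.059, 0.304], [-0.057, -0.998, -0.016], [0.305, -0.002, -0.952]]
ft_force: [-0.1, 0.5, -0.3]
grip_width: 0.0201
gripper_force: 78.6
```

servo_tool(deltas="0 -2.4 17.9 0.4 -0.0019 -0.0184 0.0065; 0 -2.3 18 0.5 -0.0019 -0.0184 0.0064; 0 -2.1 18 0.5 -0.002 -0.0184 0.0065; 0 -2 18 0.6 -0.0019 -0.0184 0.0064; 0 -1.9 18 0.7 -0.002 -0.0183 0.0065; 0 -1.7 18 0.8 -0.0019 -0.0184 0.0064; 0 11.2 14.1 9.9 -0.0005 -0.0167 0.0046; 0 11.4 14 9.7 -0.0005 -0.0167 0.0046")

```text
time_s: 13.8
position: [0.4631, -0.0317, 0.1553]
tool_rot: [[0.98, -0.11, 0.165], [-0.108, -0.994, -0.018], [0.166, -0.001, -0.986]]
ft_force: [0.7, -0.4, -0.4]
grip_width: 0.0206
gripper_force: 78.6
```

servo_tool(deltas="0 11.7 13.9 9.6 -0.0005 -0.0167 0.0046; 0 11.9 13.9 9.4 -0.0004 -0.0166 0.0046; 0 12.1 13.8 9.2 -0.0005 -0.0167 0.0046; 0 12.3 13.8 9 -0.0005 -0.0166 0.0045; 0 12.5 13.7 8.8 -0.0004 -0.0167 0.0046; 0 12.8 13.7 8.5 -0.0005 -0.0166 0.0045; 0 13 13.6 8.4 -0.0004 -0.0167 0.0046; 0 13.1 13.5 8.1 -0.0005 -0.0166 0.0045")

```text
time_s: 14.47
position: [0.5555, -0.1539, 0.0943]
tool_rot: [[0.989, -0.146, 0.032], [-0.146, -0.989, -0.004], [0.032, -0.001, -0.999]]
ft_force: [-0.3, 0.7, -1.6]
grip_width: 0.0204
gripper_force: 78.6
```

servo_tool(deltas="0 13.4 13.5 7.9 -0.0004 -0.0167 0.0046; 0 13.5 13.4 7.7 -0.0005 -0.0166 0.0045; 0 0 0 0 0 0 0; 0 0 0 0 0 0 0; 0 0 0 0 0 0 0")

```text
time_s: 14.88
position: [0.5775, -0.1831, 0.0798]
tool_rot: [[0.988, -0.154, -0.001], [-0.154, -0.988, 0.001], [-0.001, -0.0, -1.0]]
ft_force: [-0.5, 0.5, -1.8]
grip_width: 0.0202
gripper_force: 78.7
```

```bash
python3 - <<'E'
from h import *
np.set_printoptions(precision=4,suppress=True)
from cov import cover
print(cover("scene"))
s=env.observe(); R=np.array(s["tool_rot"]); print(s["position"],R[:,0],s["time_s"])
plan([((.578,-.1835,.0075),Rt(-.155,0),10)],0)
E
```

```text
(6573, 'theta', np.float64(1.8776357988722217), 'zmax', np.float64(0.28761792517387863))
[ 0.5775 -0.1829  0.0801] [ 0.9881 -0.1539 -0.0005] 14.9333
0 0.1 0.1 7.3 0 0.0001 0; 0 0.1 0 7.3 0 0 0.0001; 0 0.1 0.1 7.2 0 0.0001 0; 0 0 0 7.3 0 0 0.0001; 0 0.1 0.1 7.2 0 0.0001 0; 0 0 0 7.3 -0.0001 0 0.0001; 0 0.1 0.1 7.2 0 0.0001 0; 0 0 0 7.3 -0.0001 0 0.0001
0 0.1 0.1 7.2 0 0.0001 0; 0 0 0 7.3 -0.0001 0 0.0001
```

servo_tool(deltas="0 0 0 9 0 0 0; 0 0 0 9 0 0 0; 0 0 0 9 0 0 0; 0 0 0 9 0 0 0; 0 0 0 9 0 0 0; 0 0 0 9 0 0 0; 0 0 0 6 0 0 0; 0 0 0 5 0 0 0")

```text
time_s: 15.6
position: [0.5775, -0.1834, 0.0137]
tool_rot: [[0.988, -0.154, -0.002], [-0.154, -0.988, 0.001], [-0.002, -0.001, -1.0]]
ft_force: [0.8, -0.5, -1.0]
grip_width: 0.0203
gripper_force: 78.7
```

servo_tool(deltas="0 0 0 3 0 0 0; 0 0 0 2.5 0 0 0; 0 0 0 1.3 0 0 0; 0 0 0 0 0 0 0; 0 0 0 0 0 0 0")

```text
time_s: 16.02
position: [0.5778, -0.1836, 0.0082]
tool_rot: [[0.988, -0.154, -0.0], [-0.154, -0.988, 0.0], [-0.0, -0.0, -1.0]]
ft_force: [0.4, 0.6, -1.3]
grip_width: 0.0204
gripper_force: 78.9
```

Down to about the height of the grasp. Ease down to contact, then release and retreat.

servo_tool(deltas="0 0 0 0.7 0 0 0; 0 0 0 0.5 0 0 0; 0 0 0 0 0 0 0; 0 0 0 0 0 0 0")

```text
time_s: 16.35
position: [0.5779, -0.1836, 0.0078]
tool_rot: [[0.988, -0.154, 0.0], [-0.154, -0.988, -0.0], [0.0, 0.0, -1.0]]
ft_force: [-2.3, 1.0, 6.6]
grip_width: 0.0206
gripper_force: 79.8
```

servo_tool(deltas="0.35 0 0 0 0 0 0; 0.7 0 0 0 0 0 0; 1 0 0 0 0 0 0; 1 0 0 0 0 0 0; 1 0 0 0 0 0 0; 1 0 0 0 0 0 0; 1 0 0 0 0 0 0; 1 0 0 0 0 0 0")

```text
time_s: 17.02
position: [0.5777, -0.1835, 0.0067]
tool_rot: [[0.988, -0.154, -0.001], [-0.154, -0.988, 0.0], [-0.001, -0.0, -1.0]]
ft_force: [0.3, -0.5, -0.2]
grip_width: 0.0853
gripper_force: 0.0
```

```bash
python3 - <<'E'
from h import *
# press orientation: tilt 32, heading PSI; plunger top at s=.054,d=.014
R=Rt(PSI,np.radians(32)); ax=R[:,2]; P=sd(.054,.014)
print(P,ax)
pre=P-.09*ax
s=env.observe(); a=np.array(s["position"]); R0=np.array(s["tool_rot"])
p=plan([(a+[0,0,.13],R0,8)],1)
p=plan([((.48,-.02,.21),Rt(-.09,.3),8),(pre,R,12)],0,*p)
print(pre)
E
```

```text
[0.61209344 0.17313174 0.13451169] [ 0.52963075 -0.01748416 -0.8480481 ]
1 0 0 -16.2 0 0 0; 1 0 0 -16.3 0 0 0; 1 0 0 -16.2 0 0 0; 1 0 0 -16.3 0 0 0; 1 0 0 -16.2 0 0 0; 1 0 0 -16.3 0 0 0; 1 -0.1 0 -16.2 0 0 0; 1 0 0 -16.3 0 0 0
0 -15.2 -18.3 -9.1 0.0012 0.0376 -0.0081; 0 -14.7 -18.4 -9.7 0.0012 0.0376 -0.0081; 0 -14.2 -18.6 -10.2 0.0012 0.0376 -0.0081; 0 -13.7 -18.7 -10.7 0.0012 0.0376 -0.0081; 0 -13.1 -18.8 -11.2 0.0012 0.0376 -0.008; 0 -12.5 -18.9 -11.7 0.0012 0.0376 -0.0081; 0 -11.9 -19.1 -12.1 0.0011 0.0376 -0.008; 0 -11.3 -19.2 -12.5 0.0012 0.0376 -0.0081
0 5.3 -16.8 1.6 0.002 0.0215 -0.0043; 0 5.4 -16.8 1.7 0.002 0.0215 -0.0043; 0 5.4 -16.7 1.9 0.002 0.0215 -0.0043; 0 5.4 -16.7 2 0.002 0.0216 -0.0043; 0 5.4 -16.7 2.2 0.002 0.0215 -0.0043; 0 5.5 -16.7 2.3 0.002 0.0216 -0.0044; 0 5.5 -16.6 2.5 0.002 0.0215 -0.0043; 0 5.5 -16.6 2.6 0.002 0.0216 -0.0044
0 5.5 -16.6 2.8 0.0019 0.0215 -0.0043; 0 5.5 -16.5 2.9 0.002 0.0216 -0.0044; 0 5.6 -16.5 3.1 0.0019 0.0215 -0.0043; 0 5.5 -16.5 3.2 0.002 0.0216 -0.0044
[0.56442668 0.17470531 0.21083602]
```

servo_tool(deltas="1 0 0 -16.2 0 0 0; 1 0 0 -16.3 0 0 0; 1 0 0 -16.2 0 0 0; 1 0 0 -16.3 0 0 0; 1 0 0 -16.2 0 0 0; 1 0 0 -16.3 0 0 0; 1 0 0 -16.2 0 0 0; 1 0 0 -16.3 0 0 0")

```text
time_s: 17.68
position: [0.5777, -0.1834, 0.1375]
tool_rot: [[0.988, -0.154, -0.001], [-0.154, -0.988, 0.0], [-0.001, -0.0, -1.0]]
ft_force: [0.7, -0.3, 0.3]
grip_width: 0.0853
gripper_force: 0.0
```

servo_tool(deltas="0 -15.2 -18.3 -9.1 0.0012 0.0376 -0.0081; 0 -14.7 -18.4 -9.7 0.0012 0.0376 -0.0081; 0 -14.2 -18.6 -10.2 0.0012 0.0376 -0.0081; 0 -13.7 -18.7 -10.7 0.0012 0.0376 -0.0081; 0 -13.1 -18.8 -11.2 0.0012 0.0376 -0.008; 0 -12.5 -18.9 -11.7 0.0012 0.0376 -0.0081; 0 -11.9 -19.1 -12.1 0.0011 0.0376 -0.008; 0 -11.3 -19.2 -12.5 0.0012 0.0376 -0.0081")

```text
time_s: 18.35
position: [0.4793, -0.0191, 0.2105]
tool_rot: [[0.951, -0.09, 0.296], [-0.086, -0.996, -0.027], [0.298, -0.0, -0.955]]
ft_force: [0.6, 0.4, 0.9]
grip_width: -0.0004
gripper_force: 0.0
```

servo_tool(deltas="0 5.3 -16.8 1.6 0.002 0.0215 -0.0043; 0 5.4 -16.8 1.7 0.002 0.0215 -0.0043; 0 5.4 -16.7 1.9 0.002 0.0215 -0.0043; 0 5.4 -16.7 2 0.002 0.0216 -0.0043; 0 5.4 -16.7 2.2 0.002 0.0215 -0.0043; 0 5.5 -16.7 2.3 0.002 0.0216 -0.0044; 0 5.5 -16.6 2.5 0.002 0.0215 -0.0043; 0 5.5 -16.6 2.6 0.002 0.0216 -0.0044")

```text
time_s: 19.02
position: [0.5365, 0.1107, 0.2107]
tool_rot: [[0.889, -0.052, 0.456], [-0.047, -0.999, -0.022], [0.456, -0.002, -0.89]]
ft_force: [0.0, -0.1, -0.3]
grip_width: -0.0
gripper_force: 0.0
```

servo_tool(deltas="0 5.5 -16.6 2.8 0.0019 0.0215 -0.0043; 0 5.5 -16.5 2.9 0.002 0.0216 -0.0044; 0 5.6 -16.5 3.1 0.0019 0.0215 -0.0043; 0 5.5 -16.5 3.2 0.002 0.0216 -0.0044; 0 0 0 0 0 0 0; 0 0 0 0 0 0 0; 0 0 0 0 0 0 0")

```text
time_s: 19.6
position: [0.5642, 0.1743, 0.2108]
tool_rot: [[0.848, -0.033, 0.529], [-0.028, -0.999, -0.018], [0.529, 0.0, -0.848]]
ft_force: [-0.3, -0.9, 0.5]
grip_width: -0.0002
gripper_force: 0.0
```

```bash
python3 - <<'E'
from h import *
np.set_printoptions(precision=4,suppress=True)
from cov import cover
print(cover("scene"))
s=env.observe(); R=np.array(s["tool_rot"]); print(s["position"],s["time_s"],s["ft_force"])
P=sd(.054,.014)
b=env.get_image("wrist"); a=env.get_image("side")
for p in(b,a):
    r=env.spot_point("plunger_top",p)
    if r: u=r[0]["uv"]; print(r[0]["conf"],np.round(u,1),dep(p,u),"model",P, "tool-frame of dep",(dep(p,u)-s["position"])@R*1000)
X,ok,uv=cloud(b); Y=(X-s["position"])@R; hsv=cv2.cvtColor(b["img"],cv2.COLOR_RGB2HSV).reshape(-1,3).astype(int)
m=ok&(abs(Y[:,0])<.04)&(abs(Y[:,1])<.04)&(abs(Y[:,2]-.09)<.006); print("head in tool frame",m.sum(),np.percentile(Y[m],[1,50,99],axis=0)*1000)
cv2.imwrite("pics/pl.png",np.vstack([b["img"][:,:,::-1]]))
for n in("blade_tool",):
    r=env.spot_point(n,a); print(n,[(x["conf"],atz(a,x["uv"],.003)) for x in r[:1]])
E
```

```text
(6558, 'theta', np.float64(1.8779156800392172), 'zmax', np.float64(0.2874708553959722))
[0.5643 0.1741 0.2109] 19.65 [-0.3968  0.2768 -0.3259]
0.76 [319.7 247.6] [0.6097 0.1711 0.1335] model [0.6121 0.1731 0.1345] tool-frame of dep [-2.4025  1.4709 89.7817]
0.64 [290.7 182. ] [0.6127 0.1623 0.1357] model [0.6121 0.1731 0.1345] tool-frame of dep [ 1.5326 10.085  89.6244]
head in tool frame 2162 [[-14.7285 -14.7144  88.4267]
 [  1.5149   1.0153  89.932 ]
 [ 16.6481  16.694   94.4801]]
blade_tool [(0.76, array([ 0.5776, -0.1823,  0.003 ]))]
```

View pics/pl.png

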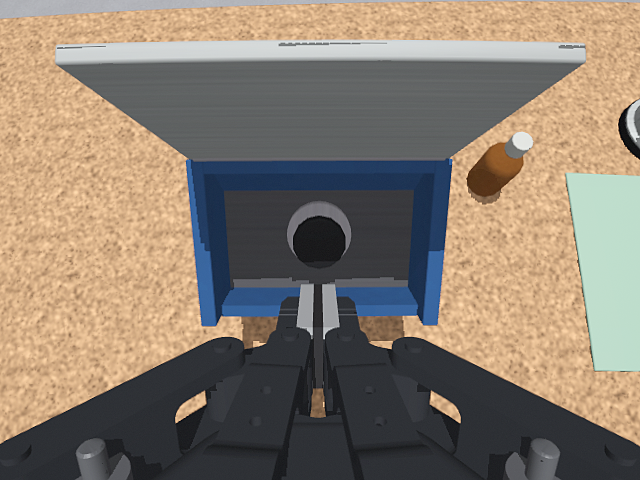

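The wrist view shows the open cover upright, with the plunger's black disc at (320,240) centred ahead of the shut fingers and 90 mm away along the axis.

servo_tool(deltas="0 0 0 14 0 0 0; 0 0 0 14 0 0 0; 0 0 0 14 0 0 0; 0 0 0 14 0 0 0; 0 0 0 12 0 0 0; 0 0 0 10 0 0 0; 0 0 0 6 0 0 0; 0 0 0 2 0 0 0")

```text
time_s: 20.57
position: [0.6102, 0.1731, 0.137]
tool_rot: [[0.848, -0.033, 0.529], [-0.028, -0.999, -0.018], [0.529, 0.0, -0.849]]
ft_force: [-0.6, -0.0, -0.2]
grip_width: -0.0003
gripper_force: 0.0
```

servo_tool(deltas="0 0 0 3 0 0 0; 0 0 0 3 0 0 0; 0 0 0 3 0 0 0; 0 0 0 2 0 0 0; 0 0 0 0 0 0 0; 0 0 0 0 0 0 0")

```text
time_s: 21.07
position: [0.6158, 0.1731, 0.129]
tool_rot: [[0.847, -0.033, 0.53], [-0.028, -0.999, -0.017], [0.53, -0.0, -0.848]]
ft_force: [-4.3, -1.3, 4.3]
grip_width: 0.0002
gripper_force: 3.0
```

servo_tool(deltas="0 0 0 2 0 0 0; 0 0 0 1.5 0 0 0; 0 0 0 0.5 0 0 0; 0 0 0 0 0 0 0")

```text
time_s: 21.4
position: [0.6173, 0.1731, 0.1267]
tool_rot: [[0.847, -0.033, 0.531], [-0.028, -0.999, -0.017], [0.531, 0.0, -0.848]]
ft_force: [-15.8, -2.1, 17.9]
grip_width: 0.0002
gripper_force: 11.8
```

Force has jumped to about 23 N, well past the spring's 7.5 N, so it is on the stop. Hold, then retreat.

servo_tool(deltas="0 0 0 0 0 0 0; 0 0 0 0 0 0 0; 0 0 0 0 0 0 0; 0 0 0 0 0 0 0; 0 0 0 0 0 0 0; 0 0 0 0 0 0 0")

```text
time_s: 21.9
position: [0.6173, 0.1731, 0.1267]
tool_rot: [[0.847, -0.033, 0.531], [-0.028, -0.999, -0.017], [0.531, 0.0, -0.847]]
ft_force: [-16.2, -1.2, 17.6]
grip_width: -0.0001
gripper_force: 12.0
```

servo_tool(deltas="0 0 0 -3 0 0 0; 0 0 0 -4 0 0 0; 0 0 0 -6 0 0 0; 0 0 0 -14 0 0 0; 0 0 0 -18 0 0 0; 0 0 0 -18 0 0 0; 0 0 0 -18 0 0 0; 0 0 0 -18 0 0 0")

```text
time_s: 22.57
position: [0.565, 0.1747, 0.2097]
tool_rot: [[0.848, -0.033, 0.529], [-0.028, -0.999, -0.017], [0.53, -0.0, -0.848]]
ft_force: [0.1, -0.3, 0.8]
grip_width: 0.0002
gripper_force: 0.0
```

servo_tool(deltas="0 -15 0 -12 0 0 0; 0 -15 0 -12 0 0 0; 0 -15 0 -10 0 0 0; 0 0 0 0 0 0 0; 0 0 0 0 0 0 0; 0 0 0 0 0 0 0")

```text
time_s: 23.07
position: [0.5101, 0.1766, 0.2143]
tool_rot: [[0.847, -0.033, 0.53], [-0.028, -0.999, -0.017], [0.531, -0.0, -0.848]]
ft_force: [-0.8, 0.5, 0.6]
grip_width: -0.0002
gripper_force: 0.0
```

```bash
python3 - <<'E'
from h import *
np.set_printoptions(precision=4,suppress=True)
from cov import cover
print(cover("scene"),cover("side"))
s=env.observe(); print(s["position"],s["time_s"],s["ft_force"])
R=Rt(PSI,np.radians(32)); P=sd(.054,.014)
b=env.get_image("wrist"); X,ok,uv=cloud(b); Y=(X-P)@R
m=ok&(np.hypot(Y[:,0],Y[:,1])<.012)&(abs(Y[:,2])<.015); print("plunger depth past up (mm):",m.sum(),np.median(Y[m][:,2])*1000)
a=env.get_image("side"); cv2.imwrite("pics/end.png",a["img"][:,:,::-1])
E
```

```text
(6553, 'theta', np.float64(1.8780726629244509), 'zmax', np.float64(0.28749866735157875)) (312, 'theta', np.float64(1.8875682541893135), 'zmax', np.float64(0.2858274994403225))
[0.5102 0.1765 0.214 ] 23.1667 [-0.235  -0.6307 -0.2842]
plunger depth past up (mm): 996 -0.43965309812646275
```

View pics/end.png

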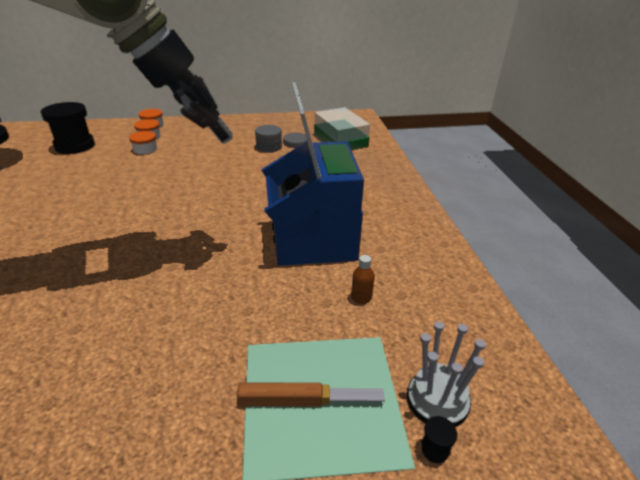

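The view shows the cover open (295,85 to 315,175), the tool flat on the mat (240–385,393), the bystanders unmoved and the gripper clear at (225,130). The plunger measures as up, so I hand in.

```bash
python3 -c "
from rig import env
print(env.close_job())"
```

```text
the job is handed in; nothing more can be done
None
```

I handed the job in with the cover levered open to about 1.88 rad, the plunger pressed to its stop for over half a second and sprung back, the blade tool flat on the mat, and the other things undisturbed; the hand-in call returned no verdict.

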